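# Swing a slotted plate home in its jig

### The job

In the steel jig the slotted aluminium plate lies with its corner slot on the jig's peg, turned away from the low stop rail. Lift the large black barrel out of the gap between plate and rail and stand it upright on the bench, then push the plate's far corner so that it turns flat about the peg, without coming off it, until its long edge lies along the rail, and last swing the clamp arm fully over the plate. Leave the small barrel on the jig, the tester and the blue cell pack where they stand.

Things in the scene. Friction and masses are not known exactly. Their poses are not given: they have to be found in the camera images.
- jig: Steel jig fixed on the bench: dark level base plate 205 (x) x 195 (y) x 12 mm. Origin: centre of its underside. x runs along the stop rail, y from the rail towards the plate's side, z up. It carries the peg, the rail and, behind the rail, the clamp. Its x axis may lie anywhere from -0.9 to 0.3 rad from the world's.
- peg (a point): Axis of the round pivot peg (10 mm across, 19 mm tall above the base plate), at the level of the base plate's top, 12 mm above the bench; at (-37.5, -37.5) mm in the jig's x, y.
- plate: Loose aluminium plate, 10 mm thick, 0.2 to 0.4 kg, lying on the base plate (underside 12 mm above the bench). Origin: centre of its corner slot, on the underside, within 1.5 mm of the peg's axis. It covers x = -12 to 108, y = -16 to 76 mm. Starts 0.9 to 1.3 rad counter-clockwise (from above) of the jig's x; home is x parallel to the jig's x, the long edge y = -16 on the rail.
- far_corner (a point): Corner of the plate diagonally opposite the slot, on its top: (108, 76, 10) mm in the plate's frame. Pushed here on the long edge y = 76 towards the plate's -y, the plate turns about the peg; a few newtons suffice. The slot is 13 mm wide, from x = -12 (open end) to x = 6.5 mm: the plate comes off the peg if it is moved along its own +x.
- barrel: Large black turned barrel, an open ring 54 mm across and 38 mm tall, loose, about 0.11 kg, standing on the jig's base plate in the gap between plate and rail. Origin: centre of its underside, z up.
- small_barrel: Small grey turned barrel, 40 mm across and 24 mm tall, standing on the jig's base plate near the corner behind the peg; stays there. Origin: centre of its underside.
- tester: Orange tester with a red cap standing on its end on the bench beside the jig, 30 x 30 x 113 mm, easily tipped; stays there. Origin: centre of its foot.
- cell_block: Pack of eight blue cells in black holders standing on the bench behind the clamp, 82 (x) x 42 (y) x 66 mm; stays there. Origin: centre of its underside.
- clamp (a joint): Swing clamp on an upright axis: steel arm 14 mm wide, 8 mm thick, underside 28 mm above the bench (6 mm over the plate's top), reaching 50 mm from its axis. 0 rad (end stop): it points along the jig's +y, over the plate. Grows as it swings open, clockwise from above (1.57: along the jig's +x). Starts at 1.3 to 2.0; stays where it is left; stiff by 0.06 N m.
- clamp_post (a point): Point on the clamp's axis at the arm's underside, 28 mm above the bench; (22.5, -82.5) mm in the jig's x and y.
- clamp_knob (a point): Middle of the round black knob (12 mm across, 32 mm tall, from 36 to 68 mm above the bench) that stands up at the end of the clamp arm, 42 mm from the clamp's axis.
- rail (a point): Middle of the top edge, on the plate's side, of the aluminium stop rail: 100 mm long along the jig's x, 12 mm wide (towards the jig's -y from here), 12 mm tall, its top 24 mm above the bench; at (22.5, -53.5) mm in the jig's x, y, so this face is 16 mm from the peg's axis.
Not all that is in view belongs to the job. What is shaped like the barrel but purple is not meant. Several things have the shape of the plate; the one meant has the colours described above.

How it is judged:
On the way, in this order (a step that is already met when the one before it is completed fails the run):
1. the large barrel stands upright on the bench, let go, while the plate is still swung away from the rail (height (world z) of barrel below 0.006 m and angle between barrel's own z axis and vertical below 0.15 rad and contact force between the fingers and barrel below 0.1 N and angle between the x axis of plate and the x axis of jig, either way round above 0.2 rad), for 0.2 s.
2. the plate is home along the rail with its slot on the peg, the clamp still open (angle between the x axis of plate and the x axis of jig, either way round below 0.04 rad and horizontal distance between plate and peg below 0.005 m and value of joint clamp above 0.8 rad), for 0.2 s.
At the end, for the whole second after the job is handed in: The plate lies flat with its long edge parallel to the rail within 0.04 rad and its slot within 5 mm of the peg's axis; the clamp is within 0.2 rad of its end stop over the plate; the large barrel stands upright at rest on the bench off the jig; all released (angle between the x axis of plate and the x axis of jig, either way round below 0.04 rad and horizontal distance between plate and peg below 0.005 m and angle between plate's own z axis and vertical below 0.03 rad and linear speed of each of plate, barrel below 0.01 m/s and value of joint clamp below 0.2 rad and height (world z) of barrel between -0.01 and 0.006 m and angle between barrel's own z axis and vertical below 0.15 rad); the robot touches nothing.
It fails at once if the plate's slot comes off the peg (more than 12 mm from its axis) (horizontal distance between plate and peg above 0.012 m).
It fails at once if the plate is lifted or tipped instead of turned flat (angle between plate's own z axis and vertical above 0.12 rad or height (world z) of plate above 0.02 m).
It fails at once if the large barrel is knocked over (angle between barrel's own z axis and vertical above 0.8 rad).
It fails at once if the small barrel, the tester or the cell pack is moved more than 20 mm or tipped (distance of any of small_barrel, tester, cell_block from where it was at the start of the episode above 0.02 m or angle between tester's own z axis and vertical above 0.3 rad).
It also fails if it takes over 61 s, if anything falls off the work surface, if the arm or the gripper's body presses on something with over 40 N, if the wrist force passes 120 N, or if a joint passes its speed limit or range.

### The arm

A 6-joint arm with a two-finger parallel gripper is mounted at the origin on a cart in front of the work surface, level with it; the furniture and walls round the work are solid. World frame = base frame: x ahead of the robot, y to its left, z up, the work surface at z = 0. Lengths are in m, angles in rad, forces in N, time in s.
With the tool pointing down it reaches from about 0.325 to 0.9 m from the base axis. Payload 3.5 kg.
Tool frame: the origin (TCP) lies at the centre of the arm's flange, where the gripper is bolted on; the fingertips stand 173 mm ahead of it and the grasp point (between the pads) lies 155 mm ahead of it; z points along the fingers, y is the line along which they close (so a half turn about z gives the same grasp; the last joint's range is limited). The gripper opens to 85 mm and grips with 20 to 120 N. Pads are 22 mm wide; open, the fingers measure 114 mm over their backs; the gripper's body (76 mm by 85 mm) begins 54 mm behind the grasp point. The pads swing forward as they close: fully open they stand 13 mm farther back than shut.
Start: joints at [1.231, 0.276, -0.026, 1.268, 0, 1.467], TCP at [0.147, 0.608, 0.405] pointing down, gripper open.
Joint ranges: [-3.12, 3.12], [-0.85, 1.88], [-1.08, 1.24], [-1.95, 2.15], [-1.57, 1.53], [-3.14, 3.14]. Speed limits (rad/s): [2.57, 2.57, 3.14, 3.14, 3.14, 3.14].

### API

Orientations are given as a unit quaternion [w, x, y, z].
In Python, from bench import get_state, eyes, order, finder gives the robot as it stands.
- The arm moves only by the tool send_rows, never from a script. Its argument "plan" is one flat list of numbers, 7 for each row, row after row: the finger opening in m, from 0 to 0.0854, then the shift along the world's x, y, z in m, then the turn, a rotation vector about the world's x, y, z in rad. In form: [jaw, tx, ty, tz, wx, wy, wz, jaw, tx, ty, tz, wx, wy, wz, ...]. A call has 1 to 12 rows; each row shifts and turns the commanded pose from where the row before left it; what a row does not reach is not made up. A row lasts 1/8 s, in which the tool goes at most 62.5 mm and 10.7 degrees, less where a joint would pass 70% of its speed; a pose out of reach is approached as far as the arm can. A call is refused whole if a number of a shift passes 0.0625 or a number of a turn 0.188, either way. A call with a gripper value outside its range is refused whole. The fingers move at their own pace and stop on an object; the grip force is fixed at half the most. Time passes only in rows, so rows that do not move let the fingers close. It gives the time, the measured TCP pose, the force, the opening and the grip force at its end, in the units of the state.
- get_state(): the state, without advancing time (a new reading comes with each control period).
- eyes.camera(name): name is "scene" or "top"; returns a dict with "image" (384x512x3 uint8, red, green, blue), "fx", "fy", "cx", "cy" (pixels), "xyz" and "rotation" of the camera in the world. Camera axes: x right, y down, z forward; pixel columns grow to the right and rows downward; lengths in m; the calibration is good to about 2 mm. A picture is of the moment at which its call begins. There is no depth.
- order.job_done(): hands the job in; it is judged then, once.
Trained networks look in a picture, given as the dict that the camera call returned (one of the last four; its "shot" number tells which), for a name from the list of things; names that differ only in an ending like _2 or _b are one class to them, and where a whole thing is asked for, a point or a joint stands for the part that bears it (a point fixed in the world has none). Each returns a list of dicts, best first, with "score" (0 to 1); they miss things now and then, are a little off and sometimes report something else, mostly with a low value. They report only what shows in the picture. A call takes as long as a camera call. They do not tell look-alikes from the thing itself.
- finder.search_frame(thing, picture): "at" ([x, y, z] in m, in world coordinates, good to about 4 mm: the middle of the surface that is visible of it).
The state is a dict: "time_s": time; "joint_pos": joint angles; "dq": joint speeds; "tau": joint torques, N m; "tool_pos": TCP position; "tool_rot": TCP orientation; "force": force on the tool from outside, world axes, zero at the start; "torque": the same for the moment, N m; "finger_gap": finger opening in m; "grip_force": force on a finger pad.
Only numpy, scipy, OpenCV 4.12 (cv2) and the standard library are available. Lean on these libraries where they do the work, as an engineer would, in place of code of your own. Each camera call takes 0.05 s, during which the arm holds its last target. There are 200 camera calls.

## Working session

There is one attempt and no reset: what is moved stays moved. The work goes in short steps, Python scripts to look and compute and a tool call to move; the robot and the scene stay as the last step left them, time stands still between calls to the robot, and variables do not carry over. Pictures are saved under pics/ and viewed, at most 10 in all, crops included, and the job is handed in when it is done.

Besides the shell and the picture viewer there is one more tool, called by a JSON object that holds its "api" and its "payload", one argument or row to a line. send_rows: Moves the arm, as the interface text tells. Its arguments: {"type":"object","properties":{"plan":{"type":"array"}},"required":["plan"]}

```bash
mkdir -p pics; cat > h.py <<'E'
import numpy as np,cv2
from bench import get_state, eyes, order, finder
def shot(n,f=None):
    p=eyes.camera(n)
    if f: cv2.imwrite('pics/'+f,cv2.cvtColor(p['image'],cv2.COLOR_RGB2BGR))
    return p
def R(p):
    r=np.array(p['rotation'],float)
    if r.shape==(3,3): return r
    from scipy.spatial.transform import Rotation as Q
    return Q.from_quat([r[1],r[2],r[3],r[0]]).as_matrix()
def proj(p,X):
    c=R(p).T@(np.array(X,float)-p['xyz']); return np.round([p['fx']*c[0]/c[2]+p['cx'],p['fy']*c[1]/c[2]+p['cy']],1)
def unp(p,u,v,z):
    d=R(p)@np.array([(u-p['cx'])/p['fx'],(v-p['cy'])/p['fy'],1]); o=np.array(p['xyz']); return np.round(o+d*(z-o[2])/d[2],4)
E
python3 - <<'E'
from h import *
ps=[shot('scene'),shot('top')]
cv2.imwrite('pics/a.png',cv2.cvtColor(np.vstack([p['image'] for p in ps]),cv2.COLOR_RGB2BGR)[:, :])
im=cv2.imread('pics/a.png'); cv2.imwrite('pics/a.png',cv2.resize(np.hstack([im[:384],im[384:]]),(800,300)))
cv2.imwrite('pics/top.png',cv2.resize(im[384:],(800,600),interpolation=cv2.INTER_CUBIC))
print(get_state()['tool_rot'],get_state()['time_s'])
for p in ps:
  print(p['xyz'],p['rotation'],p['fx'])
  for t in 'jig plate far_corner barrel small_barrel tester cell_block clamp clamp_post clamp_knob rail peg'.split():
    try: print(t,[(np.round(d['at'],3).tolist(),round(d['score'],2),proj(p,d['at']).tolist()) for d in finder.search_frame(t,p)[:4]])
    except Exception as e: print(t,e)
E
```

```text
[-2.13492627e-04  1.18133715e-01  9.92997183e-01 -9.86929414e-04] 0.1
[-0.27702615  0.56505256  0.61979607] [ 0.2281664  -0.46248306  0.76689138 -0.3820041 ] 472.10672880679715
jig [([0.494, 0.255, 0.008], 0.65, [221.4, 180.9])]
plate [([0.248, 0.412, 0.006], 0.89, [195.5, 284.0])]
far_corner [([0.507, 0.317, 0.023], 0.84, [192.3, 180.0]), ([0.254, 0.412, 0.012], 0.61, [193.9, 279.5])]
barrel [([0.45, 0.073, 0.027], 0.94, [303.8, 162.1]), ([0.488, 0.175, 0.041], 0.7, [255.5, 160.4]), ([0.52, 0.222, 0.036], 0.61, [229.9, 160.3])]
small_barrel [([0.404, 0.275, 0.031], 0.88, [230.4, 198.3])]
tester [([0.37, 0.352, 0.064], 0.84, [199.3, 206.7])]
cell_block [([0.347, 0.209, 0.059], 0.65, [273.2, 193.0])]
clamp [([0.486, 0.172, 0.04], 0.56, [256.8, 160.6])]
clamp_post [([0.49, 0.256, 0.012], 0.65, [221.7, 180.8])]
clamp_knob [([0.489, 0.255, 0.011], 0.17, [222.5, 180.9])]
rail [([0.489, 0.255, 0.012], 0.95, [222.3, 180.6])]
peg [([0.494, 0.258, 0.01], 0.56, [220.4, 180.4])]
[0.30451233 0.23751612 0.89883687] [-0.0286305   0.71194319 -0.70032642  0.0431288 ] 399.4389395332817
jig [([0.514, 0.255, 0.01], 0.69, [235.8, 137.7])]
plate [([0.256, 0.402, 0.01], 0.86, [166.7, 251.8]), ([0.498, 0.314, 0.02], 0.72, [209.2, 143.4])]
far_corner [([0.26, 0.412, 0.01], 0.84, [162.3, 250.0]), ([0.496, 0.316, 0.022], 0.68, [208.2, 144.0])]
barrel [([0.458, 0.074, 0.027], 0.92, [316.9, 162.4]), ([0.536, 0.218, 0.042], 0.83, [252.9, 125.1])]
small_barrel [([0.406, 0.277, 0.028], 0.66, [224.8, 184.0])]
tester [([0.377, 0.34, 0.093], 0.6, [192.1, 194.2])]
cell_block [([0.366, 0.198, 0.066], 0.64, [261.6, 201.8])]
clamp [([0.485, 0.181, 0.036], 0.6, [269.2, 148.6]), ([0.363, 0.198, 0.067], 0.57, [261.3, 203.1])]
clamp_post [([0.514, 0.254, 0.008], 0.93, [236.2, 138.0])]
clamp_knob [([0.483, 0.178, 0.036], 0.52, [270.5, 149.5])]
rail [([0.514, 0.254, 0.017], 0.85, [236.5, 137.2])]
peg [([0.511, 0.251, 0.013], 0.75, [237.6, 138.9])]
```

View pics/top.png

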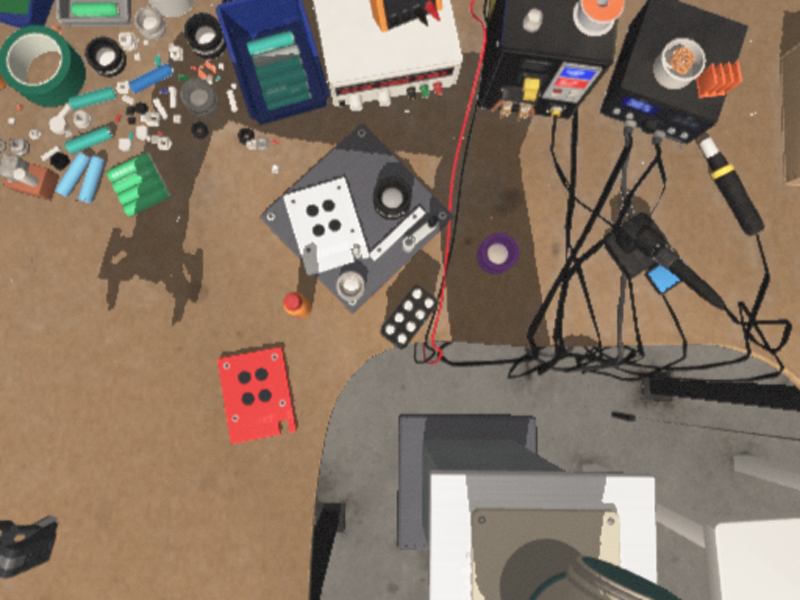

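View pics/a.png

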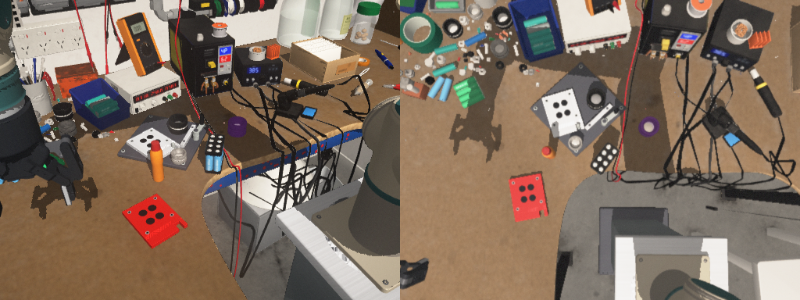

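The top view (800x600) shows these look-alikes:
- **Plates:** the aluminium one at (326,225) on the jig is meant. The red one at (257,393) is loose on the bench, so it is a decoy.
- **Barrels:** the black one at (393,197) in the gap is meant. The purple one at (498,253) is not.

I'll confirm both in one crop.

```bash
python3 - <<'E'
from h import *
p=shot('top'); im=cv2.cvtColor(p['image'],cv2.COLOR_RGB2BGR)
cv2.imwrite('pics/c1.png',cv2.resize(im[75:225,160:320],(640,600),interpolation=cv2.INTER_CUBIC))
E
```

```text
(no output)
```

View pics/c1.png

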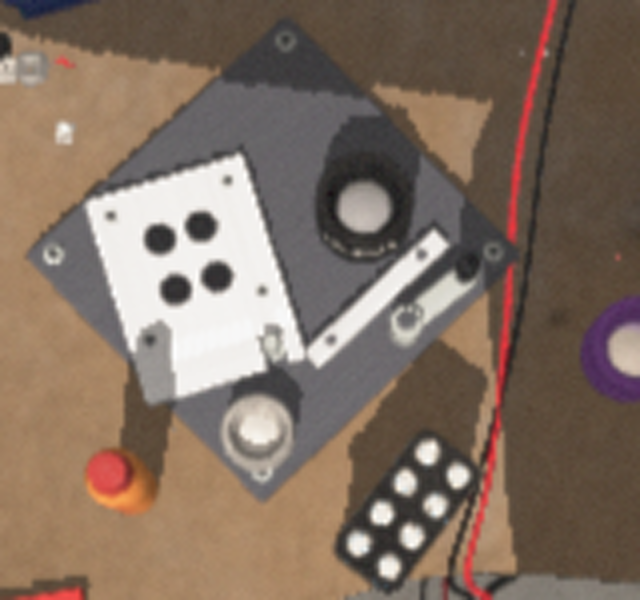

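The crop confirms the white/aluminium plate on the peg and the black barrel at (365,207), between plate and rail. The clamp's post is at (408,320) and its knob at (468,265). Next I'll fit the poses.

```bash
cat > fit.py <<'E'
from h import *
def rigid(A,B):
    A=np.array(A);B=np.array(B)[:,:2];a=A-A.mean(0);b=B-B.mean(0)
    th=np.arctan2((a[:,0]*b[:,1]-a[:,1]*b[:,0]).sum(),(a*b).sum());c,s=np.cos(th),np.sin(th);M=np.array([[c,-s],[s,c]])
    t=B.mean(0)-M@A.mean(0); return th,t,np.abs(A@M.T+t-B).max()
E
python3 - <<'E'
from fit import *
p=shot('top'); f=lambda u,v,z:unp(p,160+u/4,75+v/4,z)
J=[f(517,247,.012),f(287,17,.012),f(28,255,.012),f(262,500,.012)]
# image: up=+x, left=+y ; rail dir up-right = jig +x
th,t,e=rigid([[.1025,-.0975],[.1025,.0975],[-.1025,.0975],[-.1025,-.0975]],J); print('jig',th,t,e)
M=np.array([[np.cos(th),-np.sin(th)],[np.sin(th),np.cos(th)]]); w=lambda a:M@np.array(a)+t
print('jig dims',[np.linalg.norm(J[i]-J[i-1]) for i in range(4)])
peg=w([-.0375,-.0375]);post=w([.0225,-.0825]);print('peg',peg,'post',post)
C=[(86,200),(241,150),(305,357),(152,405)]
P=[f(*c,.022) for c in C]
# plate x dir: peg end-> far. corners: far corner(108,76),(108,-16),(-12,-16),(-12,76)
tp,q,e=rigid([[.108,.076],[.108,-.016],[-.012,-.016],[-.012,.076]],P);print('plate',tp,tp-th,q,e,P)
print('post px',f(408,320,.036),'knob',f(468,260,.068),'raildir',f(445,235,.024)-f(312,358,.024))
def cir(u): 
  return [M.T@(np.array(u)[:2]-t)]
L,Rr,B=f(317,205,.05),f(413,205,.05),f(365,262,.012)
print('barrel',L,Rr,B)
for x,y in [(.505,.213),(.51,.213),(.515,.213),(.52,.213)]:
  print(x,[(4*(proj(p,[x+.027*a,y+.027*b,z])-[160,75])).tolist() for z in(.012,.05) for a,b in((1,0),(-1,0),(0,1),(0,-1))])
for g in [(.108,.076)]:pass
print('barrel gray min rows', p['image'][110:145,250].mean(1).round().tolist())
for n,q,z in [('tester',f(108,470,.113),.113),('cell',f(410,510,.066),0),('small',f(258,425,.036),0)]: print(n,q,M.T@(q[:2]-t))
np.savez('jig.npz',th=th,t=t,tp=tp,peg=peg,post=post)
E
```

```text
jig -0.7816905676015767 [0.512375 0.271575] 0.003932275929977025
jig dims [np.float64(0.20332518289675772), np.float64(0.18710237839215196), np.float64(0.2014557271461896), np.float64(0.1913456558169011)]
peg [0.45934236 0.27137838] post [0.47022416 0.197172  ]
plate 0.3286680937070985 1.110358661308675 [0.45952777 0.27043724] 0.0018346183200288468 [array([0.538 , 0.3768, 0.022 ]), array([0.5685, 0.291 , 0.022 ]), array([0.4515, 0.2528, 0.022 ]), array([0.4231, 0.3367, 0.022 ])]
post px [0.4708 0.1965 0.036 ] knob [0.4975 0.1666 0.068 ] raildir [ 0.071 -0.073  0.   ]
barrel [0.5304 0.2474 0.05  ] [0.5315 0.1953 0.05  ] [0.5082 0.2201 0.012 ]
0.505 [[378.0, 220.79999999999995], [376.79999999999995, 314.79999999999995], [329.6, 266.79999999999995], [425.20000000000005, 268.79999999999995], [380.4, 203.2], [378.79999999999995, 301.20000000000005], [330.0, 251.20000000000005], [429.5999999999999, 253.20000000000005]]
0.51 [[378.4, 212.39999999999998], [376.79999999999995, 306.0], [330.0, 258.0], [425.20000000000005, 260.0], [380.4, 194.39999999999998], [379.20000000000005, 292.0], [330.0
[... 302 characters left out ...]
9.5999999999999, 235.20000000000005]]
0.52 [[378.4, 195.2], [377.20000000000005, 288.79999999999995], [330.0, 240.79999999999995], [425.5999999999999, 242.79999999999995], [380.79999999999995, 176.39999999999998], [379.20000000000005, 274.0], [330.4, 224.0], [429.5999999999999, 226.0]]
barrel gray min rows [61.0, 60.0, 57.0, 47.0, 50.0, 49.0, 45.0, 50.0, 44.0, 52.0, 90.0, 135.0, 142.0, 157.0, 162.0, 166.0, 171.0, 179.0, 184.0, 186.0, 189.0, 187.0, 169.0, 86.0, 52.0, 58.0, 59.0, 78.0, 110.0, 65.0, 74.0, 104.0, 106.0, 106.0, 106.0]
tester [0.3781 0.3471 0.113 ] [-0.14850401 -0.04099221]
cell [0.3643 0.1957 0.066 ] [-0.05163988 -0.15816619]
small [0.4113 0.2774 0.036 ] [-0.07583891 -0.0670712 ]
```

Barrel centre is about (0.535, 0.220), and the finder gives (0.536, 0.218). The jig yaw is -0.78, and the plate's slot measures within 1 mm of the peg. I'll move above the barrel with the jaw axis along the jig's x.

{"api": "send_rows", "payload": {
  "plan": [0.078, 0.0388, -0.0388, -0.0145, 0, 0, 0.1026, 0.078, 0.0388, -0.0388, -0.0145, 0, 0, 0.1026, 0.078, 0.0388, -0.0388, -0.0145, 0, 0, 0.1026, 0.078, 0.0388, -0.0388, -0.0145, 0, 0, 0.1026, 0.078, 0.0388, -0.0388, -0.0145, 0, 0, 0.1026, 0.078, 0.0388, -0.0388, -0.0145, 0, 0, 0.1026, 0.078, 0.0388, -0.0388, -0.0145, 0, 0, 0.1026, 0.078, 0.0388, -0.0388, -0.0145, 0, 0, 0.1026, 0.078, 0.0388, -0.0388, -0.0145, 0, 0, 0.1026, 0.078, 0.0388, -0.0388, -0.0145, 0, 0, 0.1026, 0.078, 0, 0, 0, 0, 0, 0, 0.078, 0, 0, 0, 0, 0, 0]
}}

```text
time_s: 2.9
tool_pos: [0.5345, 0.2195, 0.2596]
tool_rot: [-0.0, -0.384, 0.923, 0.0]
force: [-0.3, -0.0, 0.1]
finger_gap: 0.0781
grip_force: 0.0
```

{"api": "send_rows", "payload": {
  "plan": [0.078, 0.0005, 0.0005, -0.022, 0, 0, 0, 0.078, 0, 0, -0.022, 0, 0, 0, 0.078, 0, 0, -0.022, 0, 0, 0, 0.078, 0, 0, 0, 0, 0, 0, 0.04, 0, 0, 0, 0, 0, 0, 0.04, 0, 0, 0, 0, 0, 0, 0.04, 0, 0, 0, 0, 0, 0, 0.04, 0, 0, 0, 0, 0, 0, 0.04, 0, 0, 0, 0, 0, 0, 0.04, 0, 0, 0, 0, 0, 0]
}}

```text
time_s: 4.15
tool_pos: [0.5357, 0.2206, 0.1957]
tool_rot: [0.001, -0.385, 0.923, 0.0]
force: [-2.1, 1.2, 6.6]
finger_gap: 0.0513
grip_force: 62.5
```

{"api": "send_rows", "payload": {
  "plan": [0.04, 0, 0, 0.01, 0, 0, 0, 0.04, 0, 0, 0.02, 0, 0, 0, 0.04, 0, 0, 0.03, 0, 0, 0, 0.04, 0, 0, 0.03, 0, 0, 0, 0.04, 0, 0, 0.02, 0, 0, 0, 0.04, 0, 0, 0, 0, 0, 0]
}}

```text
time_s: 4.9
tool_pos: [0.5361, 0.2202, 0.3062]
tool_rot: [0.003, -0.384, 0.923, -0.0]
force: [-0.1, 0.9, -1.2]
finger_gap: 0.0513
grip_force: 62.4
```

```bash
python3 - <<'E'
from h import *
a=shot('scene');b=shot('top')
i1=cv2.resize(a['image'][90:240,130:330],(400,300));i2=cv2.resize(b['image'][60:210,140:340],(400,300))
cv2.imwrite('pics/l1.png',cv2.cvtColor(np.hstack([i1,i2]),cv2.COLOR_RGB2BGR))
E
```

```text
(no output)
```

View pics/l1.png

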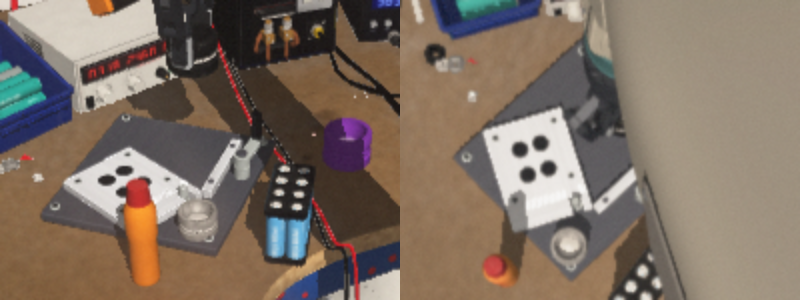

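The left half shows the barrel in the gripper at (190,55), upright, with the plate unmoved. I'll carry it to the free bench at about (0.39, 0.49).

{"api": "send_rows", "payload": {
  "plan": [0.04, -0.01, 0.02, 0, 0, 0, 0, 0.04, -0.02, 0.038, 0, 0, 0, 0, 0.04, -0.02, 0.038, 0, 0, 0, 0, 0.04, -0.02, 0.038, 0, 0, 0, 0, 0.04, -0.02, 0.038, 0, 0, 0, 0, 0.04, -0.02, 0.038, 0, 0, 0, 0, 0.04, -0.02, 0.038, 0, 0, 0, 0, 0.04, -0.016, 0.022, 0, 0, 0, 0, 0.04, 0, 0, -0.05, 0, 0, 0, 0.04, 0, 0, -0.04, 0, 0, 0, 0.04, 0, 0, -0.01, 0, 0, 0, 0.04, 0, 0, -0.006, 0, 0, 0]
}}

```text
time_s: 6.5
tool_pos: [0.3891, 0.4899, 0.197]
tool_rot: [-0.001, -0.384, 0.923, -0.0]
force: [0.2, 0.1, 0.0]
finger_gap: 0.0514
grip_force: 62.6
```

{"api": "send_rows", "payload": {
  "plan": [0.04, 0, 0, -0.004, 0, 0, 0, 0.04, 0, 0, -0.003, 0, 0, 0, 0.04, 0, 0, -0.003, 0, 0, 0, 0.04, 0, 0, -0.002, 0, 0, 0, 0.04, 0, 0, 0, 0, 0, 0]
}}

```text
time_s: 7.12
tool_pos: [0.3891, 0.49, 0.1857]
tool_rot: [-0.0, -0.384, 0.923, -0.0]
force: [0.0, -0.5, -0.8]
finger_gap: 0.0513
grip_force: 62.6
```

{"api": "send_rows", "payload": {
  "plan": [0.04, 0, 0, -0.001, 0, 0, 0, 0.04, 0, 0, -0.001, 0, 0, 0, 0.04, 0, 0, 0, 0, 0, 0]
}}

```text
time_s: 7.5
tool_pos: [0.3891, 0.4901, 0.1838]
tool_rot: [0.0, -0.384, 0.923, 0.0]
force: [-0.2, 0.4, 0.2]
finger_gap: 0.051
grip_force: 62.7
```

{"api": "send_rows", "payload": {
  "plan": [0.04, 0, 0, -0.001, 0, 0, 0, 0.04, 0, 0, -0.001, 0, 0, 0, 0.04, 0, 0, 0, 0, 0, 0]
}}

```text
time_s: 7.88
tool_pos: [0.3891, 0.4902, 0.1836]
tool_rot: [0.0, -0.384, 0.923, -0.0]
force: [-3.4, -2.8, 10.4]
finger_gap: 0.0511
grip_force: 63.9
```

It is on the bench, pressing at 10 N. Release and rise.

{"api": "send_rows", "payload": {
  "plan": [0.04, 0, 0, 0.001, 0, 0, 0, 0.078, 0, 0, 0, 0, 0, 0, 0.078, 0, 0, 0, 0, 0, 0, 0.078, 0, 0, 0, 0, 0, 0, 0.078, 0, 0, 0, 0, 0, 0, 0.078, 0, 0, 0.01, 0, 0, 0, 0.078, 0, 0, 0.03, 0, 0, 0, 0.078, 0, 0, 0.05, 0, 0, 0, 0.0, 0, 0, 0.02, 0, 0, 0, 0, 0, 0, 0, 0, 0, 0]
}}

```text
time_s: 9.12
tool_pos: [0.3899, 0.4909, 0.2958]
tool_rot: [0.003, -0.384, 0.923, 0.001]
force: [-0.8, 0.5, 0.3]
finger_gap: 0.043
grip_force: 0.0
```

```bash
python3 - <<'E'
from h import *
a=shot('scene');b=shot('top')
for p in(a,b):
  for t in('barrel','plate'): print(t,[(np.round(d['at'],3).tolist(),round(d['score'],2)) for d in finder.search_frame(t,p)[:4]])
print(proj(a,[.389,.49,.02]))
i1=cv2.resize(a['image'][130:280,30:230],(400,300));i2=cv2.resize(b['image'][60:210,140:340],(400,300))
cv2.imwrite('pics/l2.png',cv2.cvtColor(np.hstack([i1,i2]),cv2.COLOR_RGB2BGR))
E
```

```text
barrel [([0.449, 0.07, 0.025], 0.98), ([0.375, 0.487, 0.026], 0.84), ([0.37, 0.351, 0.065], 0.18)]
plate [([0.501, 0.316, 0.026], 0.63), ([0.247, 0.411, 0.005], 0.63)]
barrel [([0.385, 0.484, 0.027], 0.92), ([0.459, 0.075, 0.03], 0.59)]
plate [([0.265, 0.396, 0.009], 0.82), ([0.498, 0.317, 0.021], 0.76)]
[126.5 241.7]
```

View pics/l2.png

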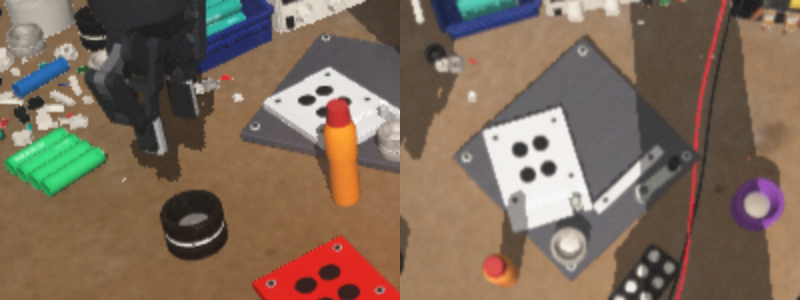

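The barrel stands on the bench (left view, 195,225), and the plate is unmoved. Now I'll plan the push arc with the fingers shut, keeping them aligned with the plate as it turns.

```bash
python3 - <<'E'
from h import *
g=get_state();print(g['tool_pos'],g['finger_gap'])
d=np.load('jig.npz');peg=d['peg'];tp=float(d['tp']);th=float(d['th'])
def pt(a,x,y): return peg+np.array([np.cos(a)*x-np.sin(a)*y,np.sin(a)*x+np.cos(a)*y])
print('start',pt(tp,.095,.099).round(4))
prev=pt(tp,.095,.099)
print('contact',pt(tp,.095,.087).round(4))
A=np.linspace(tp,th,17)
prev=pt(tp,.095,.087)
for i,a in enumerate(A[1:]):
    q=pt(a,.095-.003*(i+1)/16,.087); print((q-prev).round(4),q.round(4));prev=q
print(A[1]-A[0])
E
```

```text
[0.38863609 0.4895182  0.29097819] 0.00020776300966424133
start [0.5173 0.3957]
contact [0.5212 0.3844]
[ 0.0075 -0.0046] [0.5287 0.3798]
[ 0.0072 -0.0051] [0.5358 0.3747]
[ 0.0068 -0.0056] [0.5426 0.3691]
[ 0.0064 -0.006 ] [0.549  0.3631]
[ 0.006  -0.0064] [0.555  0.3566]
[ 0.0055 -0.0068] [0.5605 0.3498]
[ 0.005  -0.0072] [0.5655 0.3426]
[ 0.0045 -0.0075] [0.57   0.3352]
[ 0.004  -0.0078] [0.574  0.3274]
[ 0.0034 -0.008 ] [0.5774 0.3194]
[ 0.0029 -0.0082] [0.5803 0.3111]
[ 0.0023 -0.0084] [0.5826 0.3028]
[ 0.0017 -0.0085] [0.5843 0.2942]
[ 0.0011 -0.0086] [0.5854 0.2856]
[ 0.0005 -0.0087] [0.586 0.277]
[-0.     -0.0087] [0.5859 0.2683]
-0.0693974163317922
```

{"api": "send_rows", "payload": {
  "plan": [0, 0.018, -0.0135, 0, 0, 0, 0.1586, 0, 0.018, -0.0135, 0, 0, 0, 0.1586, 0, 0.018, -0.0135, 0, 0, 0, 0.1586, 0, 0.018, -0.0135, 0, 0, 0, 0.1586, 0, 0.018, -0.0135, 0, 0, 0, 0.1586, 0, 0.018, -0.0135, 0, 0, 0, 0.1586, 0, 0.019, -0.0135, 0, 0, 0, 0.1586, 0, 0, 0, -0.03, 0, 0, 0, 0, 0, 0, -0.03, 0, 0, 0, 0, 0, 0, -0.02, 0, 0, 0, 0, 0, 0, 0, 0, 0, 0]
}}

```text
time_s: 10.8
tool_pos: [0.515, 0.3949, 0.2101]
tool_rot: [0.002, 0.813, -0.582, -0.001]
force: [0.2, 0.9, 0.1]
finger_gap: 0.0002
grip_force: 0.0
```

{"api": "send_rows", "payload": {
  "plan": [0, 0, 0, -0.012, 0, 0, 0, 0, 0, 0, -0.009, 0, 0, 0, 0, 0, 0, 0, 0, 0, 0, 0, 0.003, -0.005, 0, 0, 0, 0, 0.003, -0.005, 0, 0, 0, 0, 0, 0, 0, 0, 0, 0]
}}

```text
invalid input at $.plan: expected a multiple of 7 numbers
```

{"api": "send_rows", "payload": {
  "plan": [0, 0, 0, -0.012, 0, 0, 0, 0, 0, 0, -0.009, 0, 0, 0, 0, 0, 0, 0, 0, 0, 0, 0, 0.003, -0.005, 0, 0, 0, 0, 0.003, -0.005, 0, 0, 0, 0, 0, 0, 0, 0, 0, 0]
}}

```text
invalid input at $.plan: expected a multiple of 7 numbers
```

{"api": "send_rows", "payload": {
  "plan": [0, 0, 0, -0.012, 0, 0, 0, 0, 0, 0, -0.009, 0, 0, 0, 0, 0, 0, 0, 0, 0, 0, 0, 0.003, -0.005, 0, 0, 0, 0, 0.003, -0.005, 0, 0, 0, 0, 0, 0, 0, 0, 0, 0, 0]
}}

```text
invalid input at $.plan: expected a multiple of 7 numbers
```

{"api": "send_rows", "payload": {
  "plan": [0, 0, 0, -0.012, 0, 0, 0, 0, 0, 0, -0.009, 0, 0, 0, 0, 0.003, -0.005, 0, 0, 0, 0, 0, 0.003, -0.005, 0, 0, 0, 0, 0, 0, 0, 0, 0, 0, 0]
}}

```text
time_s: 11.42
tool_pos: [0.5228, 0.3852, 0.1923]
tool_rot: [-0.0, 0.813, -0.582, 0.0]
force: [0.6, 1.3, 0.0]
finger_gap: -0.0
grip_force: 0.0
```

{"api": "send_rows", "payload": {
  "plan": [0, 0, 0, -0.002, 0, 0, 0, 0, 0.0075, -0.0046, 0, 0, 0, -0.0694, 0, 0.0072, -0.0051, 0, 0, 0, -0.0694, 0, 0.0068, -0.0056, 0, 0, 0, -0.0694, 0, 0.0064, -0.006, 0, 0, 0, -0.0694, 0, 0, 0, 0, 0, 0, 0]
}}

```text
time_s: 12.18
tool_pos: [0.5504, 0.3641, 0.1898]
tool_rot: [-0.0, 0.725, -0.689, 0.0]
force: [0.2, -0.0, 0.7]
finger_gap: 0.0004
grip_force: 0.0
```

```bash
python3 - <<'E'
from h import *
b=shot('top')
i2=cv2.resize(b['image'][75:200,160:310],(600,500),interpolation=cv2.INTER_CUBIC)
cv2.imwrite('pics/l3.png',cv2.cvtColor(i2,cv2.COLOR_RGB2BGR))
E
```

```text
(no output)
```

View pics/l3.png

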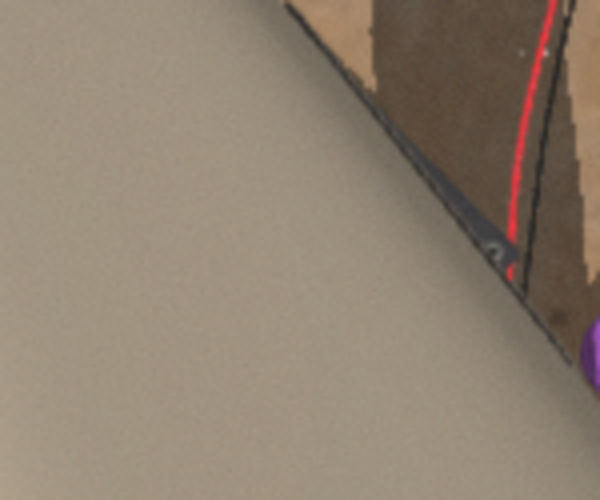

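The arm hides the jig from the top camera, so I'll use the scene camera.

```bash
python3 - <<'E'
from h import *
b=shot('scene')
i2=cv2.resize(b['image'][120:245,130:290],(768,600),interpolation=cv2.INTER_CUBIC)
cv2.imwrite('pics/l4.png',cv2.cvtColor(i2,cv2.COLOR_RGB2BGR))
E
```

```text
(no output)
```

View pics/l4.png

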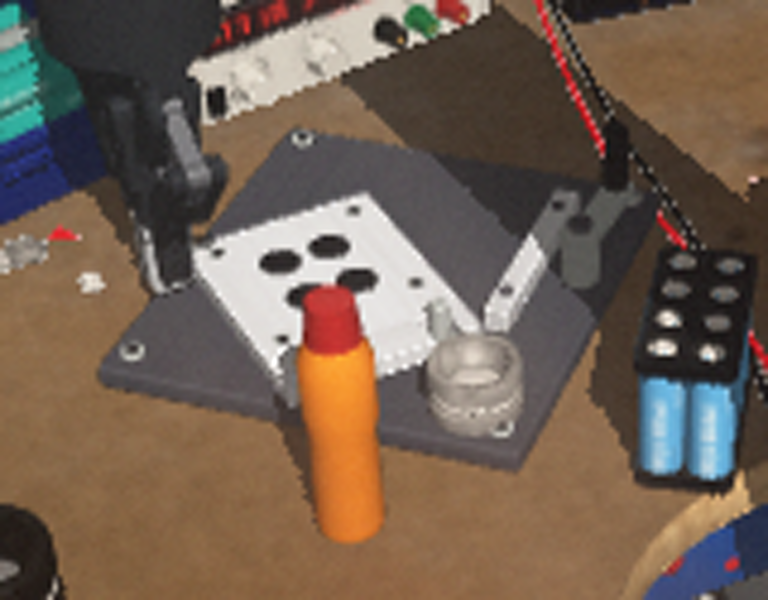

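The finger at (175,280) is on the long edge near the far corner at (197,245). I'll measure the plate's angle from the corner pixels.

```bash
python3 - <<'E'
from h import *
p=shot('scene');f=lambda u,v:unp(p,130+u/4.8,120+v/4.8,.022)
a,b,c=f(193,246),f(366,193),f(487,325)
print(a,b,c,np.linalg.norm(a-b),np.linalg.norm(b-c))
print(np.arctan2(*(b-c)[1::-1]),np.arctan2(*(a-b)[1::-1])-1.5708,get_state()['force'])
E
```

```text
[0.5611 0.3471 0.022 ] [0.5645 0.2608 0.022 ] [0.445  0.2536 0.022 ] 0.0863669496972077 0.11971670727179226
0.06017829686298052 0.03937341280607254 [-0.71299217  0.61482815  0.90320783]
```

The plate follows the plan (0.05 rad measured, 0.05 planned). Continue the arc.

{"api": "send_rows", "payload": {
  "plan": [0, 0.006, -0.0064, 0, 0, 0, -0.0694, 0, 0.0055, -0.0068, 0, 0, 0, -0.0694, 0, 0.005, -0.0072, 0, 0, 0, -0.0694, 0, 0.0045, -0.0075, 0, 0, 0, -0.0694, 0, 0.004, -0.0078, 0, 0, 0, -0.0694, 0, 0.0034, -0.008, 0, 0, 0, -0.0694, 0, 0.0029, -0.0082, 0, 0, 0, -0.0694, 0, 0.0023, -0.0084, 0, 0, 0, -0.0694, 0, 0, 0, 0, 0, 0, 0]
}}

```text
time_s: 13.45
tool_pos: [0.5837, 0.3039, 0.1899]
tool_rot: [0.0, -0.509, 0.861, -0.0]
force: [0.5, -0.1, 0.6]
finger_gap: -0.0001
grip_force: 0.2
```

```bash
python3 - <<'E'
from h import *
b=shot('scene')
i2=cv2.resize(b['image'][120:245,130:290],(768,600),interpolation=cv2.INTER_CUBIC)
cv2.imwrite('pics/l5.png',cv2.cvtColor(i2,cv2.COLOR_RGB2BGR))
E
```

```text
(no output)
```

View pics/l5.png

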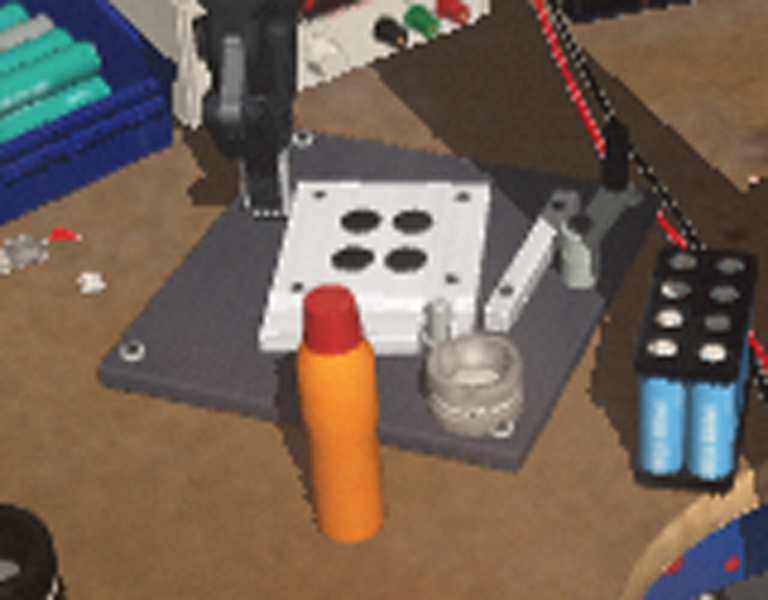

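The plate keeps turning on the peg (at 437,310), with its long edge now about 0.25 rad from the rail. Finish the arc with small steps.

{"api": "send_rows", "payload": {
  "plan": [0, 0.0017, -0.0085, 0, 0, 0, -0.0694, 0, 0.0011, -0.0086, 0, 0, 0, -0.0694, 0, 0.0005, -0.0087, 0, 0, 0, -0.0694, 0, 0, -0.004, 0, 0, 0, -0.035, 0, 0, 0, 0, 0, 0, 0]
}}

```text
time_s: 14.12
tool_pos: [0.5869, 0.2743, 0.1898]
tool_rot: [0.0, -0.401, 0.916, 0.0]
force: [0.9, 0.4, 0.3]
finger_gap: 0.0003
grip_force: 0.4
```

{"api": "send_rows", "payload": {
  "plan": [0, -0.0005, -0.003, 0, 0, 0, -0.03, 0, -0.001, -0.002, 0, 0, 0, 0, 0, 0, 0, 0, 0, 0, 0]
}}

```text
time_s: 14.5
tool_pos: [0.5858, 0.2692, 0.19]
tool_rot: [0.001, -0.386, 0.922, -0.0]
force: [2.7, -0.3, -0.8]
finger_gap: -0.0003
grip_force: 1.1
```

{"api": "send_rows", "payload": {
  "plan": [0, -0.001, -0.002, 0, 0, 0, 0, 0, 0, 0, 0, 0, 0, 0]
}}

```text
time_s: 14.75
tool_pos: [0.5854, 0.268, 0.1904]
tool_rot: [0.002, -0.387, 0.922, 0.001]
force: [4.3, 4.0, -1.8]
finger_gap: -0.0003
grip_force: 2.8
```

{"api": "send_rows", "payload": {
  "plan": [0, -0.001, -0.002, 0, 0, 0, 0, 0, 0, 0, 0, 0, 0, 0]
}}

```text
time_s: 15.0
tool_pos: [0.5852, 0.2671, 0.1911]
tool_rot: [0.004, -0.387, 0.922, 0.002]
force: [5.1, 6.9, -0.6]
finger_gap: -0.0002
grip_force: 4.3
```

{"api": "send_rows", "payload": {
  "plan": [0, -0.0015, -0.0015, 0, 0, 0, 0, 0, 0, 0, 0, 0, 0, 0, 0, 0, 0, 0, 0, 0, 0]
}}

```text
time_s: 15.38
tool_pos: [0.5847, 0.2665, 0.1918]
tool_rot: [0.006, -0.387, 0.922, 0.003]
force: [6.8, 9.7, -1.7]
finger_gap: -0.0004
grip_force: 5.7
```

```bash
python3 - <<'E'
from h import *
b=shot('scene')
i2=cv2.resize(b['image'][120:245,130:290],(768,600),interpolation=cv2.INTER_CUBIC)
cv2.imwrite('pics/l6.png',cv2.cvtColor(i2,cv2.COLOR_RGB2BGR))
E
```

```text
(no output)
```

View pics/l6.png

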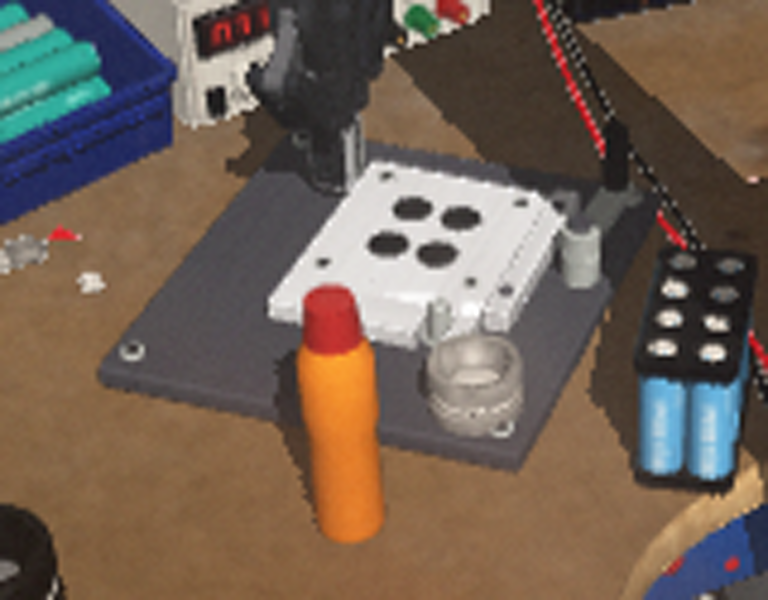

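The plate's long edge lies on the rail and the slot is on the peg, with the finger at about 12 N. I'll back off, rise and move behind the clamp knob.

{"api": "send_rows", "payload": {
  "plan": [0, 0.004, 0.004, 0, 0, 0, 0, 0, 0.01, 0.01, 0, 0, 0, 0, 0, 0, 0, 0.03, 0, 0, 0, 0, 0, 0, 0.04, 0, 0, 0, 0, 0, 0, 0.04, 0, 0, 0, 0, -0.03, -0.033, 0, 0, 0, -0.015, 0, -0.03, -0.033, 0, 0, 0, -0.015, 0, -0.03, -0.033, 0, 0, 0, -0.015, 0, -0.03, -0.033, 0, 0, 0, -0.015, 0, 0, 0, 0, 0, 0, 0]
}}

```text
time_s: 16.68
tool_pos: [0.4729, 0.1441, 0.2985]
tool_rot: [-0.003, -0.358, 0.934, 0.0]
force: [0.4, -0.1, -0.6]
finger_gap: -0.0002
grip_force: 0.0
```

```bash
python3 - <<'E'
from h import *
print(get_state()['tool_pos'],get_state()['tool_rot'])
p=shot('scene')
for t in('clamp_knob','clamp'): print(t,[(np.round(d['at'],3).tolist(),round(d['score'],2)) for d in finder.search_frame(t,p)[:3]])
d=np.load('jig.npz');post=d['post']
for z in(.036,.068): print([ (130+0,0)],unp(p,130+616/4.8,120+(120 if z>.05 else 188)/4.8,z))
print('peg/far corner',unp(p,130+373/4.8,120+160/4.8,.022),unp(p,130+565/4.8,120+212/4.8,.022))
a0=-.842;a1=float(d['th'])+np.pi/2
f=lambda a,o:post+.042*np.array([np.cos(a),np.sin(a)])-o*np.array([-np.sin(a),np.cos(a)])
print('hover',f(a0,.029),'contact',f(a0,.018));prev=f(a0,.029)
for i,a in enumerate(np.linspace(a0,a1,17)):
    q=f(a,.018);print((q-prev).round(4),q.round(4));prev=q
print((a1-a0)/16)
E
```

```text
[0.47285743 0.14413006 0.29849479] [-2.96174637e-03 -3.57563143e-01  9.33884175e-01  4.16479635e-04]
clamp_knob [([0.484, 0.171, 0.042], 0.64)]
clamp [([0.489, 0.172, 0.04], 0.58)]
[(130, 0)] [0.4952 0.1642 0.036 ]
[(130, 0)] [0.5021 0.1605 0.068 ]
peg/far corner [0.5893 0.2469 0.022 ] [0.507  0.1848 0.022 ]
hover [0.47656167 0.14652779] contact [0.48476741 0.15385348]
[0.0082 0.0073] [0.4848 0.1539]
[0.0043 0.0017] [0.4891 0.1556]
[0.0041 0.0021] [0.4932 0.1577]
[0.0039 0.0025] [0.4971 0.1602]
[0.0036 0.0029] [0.5008 0.1632]
[0.0033 0.0033] [0.5041 0.1665]
[0.003  0.0036] [0.507  0.1701]
[0.0026 0.0039] [0.5096 0.1739]
[0.0022 0.0041] [0.5117 0.1781]
[0.0017 0.0043] [0.5135 0.1824]
[0.0013 0.0045] [0.5147 0.1869]
[0.0008 0.0046] [0.5156 0.1915]
[0.0003 0.0046] [0.5159 0.1961]
[-0.0001  0.0047] [0.5158 0.2007]
[-0.0006  0.0046] [0.5152 0.2054]
[-0.0011  0.0045] [0.5141 0.2099]
[-0.0015  0.0044] [0.5126 0.2143]
0.10194410994958249
```

Knob agrees at about (0.497, 0.165). Descend and start the swing.

{"api": "send_rows", "payload": {
  "plan": [0, 0, 0, -0.03, 0, 0, 0, 0, 0, 0, -0.03, 0, 0, 0, 0, 0, 0, -0.02, 0, 0, 0, 0, 0.004, 0.003, 0, 0, 0, 0, 0, 0.008, 0.0065, 0, 0, 0, 0, 0, 0.0043, 0.0017, 0, 0, 0, 0.102, 0, 0.0041, 0.0021, 0, 0, 0, 0.102, 0, 0.0039, 0.0025, 0, 0, 0, 0.102, 0, 0.0036, 0.0029, 0, 0, 0, 0.102, 0, 0, 0, 0, 0, 0, 0]
}}

```text
time_s: 18.08
tool_pos: [0.5053, 0.1651, 0.2209]
tool_rot: [0.001, -0.54, 0.842, -0.0]
force: [0.1, 0.6, 0.4]
finger_gap: 0.0
grip_force: 0.0
```

{"api": "send_rows", "payload": {
  "plan": [0, 0.002, 0.0025, 0, 0, 0, 0.102, 0, 0.002, 0.003, 0, 0, 0, 0.102, 0, 0.0016, 0.0039, 0, 0, 0, 0.102, 0, 0.002, 0.0041, 0, 0, 0, 0.102, 0, 0.0015, 0.0043, 0, 0, 0, 0.102, 0, 0.0011, 0.0045, 0, 0, 0, 0.102, 0, 0.0006, 0.0046, 0, 0, 0, 0.102, 0, 0.0001, 0.0046, 0, 0, 0, 0.102, 0, 0, 0, 0, 0, 0, 0]
}}

```text
time_s: 19.2
tool_pos: [0.5161, 0.1964, 0.2209]
tool_rot: [-0.001, 0.829, -0.559, 0.001]
force: [1.3, -0.3, -0.1]
finger_gap: 0.0
grip_force: 0.5
```

{"api": "send_rows", "payload": {
  "plan": [0, -0.0001, 0.0047, 0, 0, 0, 0.102, 0, -0.0006, 0.0046, 0, 0, 0, 0.102, 0, -0.0011, 0.0045, 0, 0, 0, 0.102, 0, -0.0015, 0.0044, 0, 0, 0, 0.102, 0, 0, 0, 0, 0, 0, 0]
}}

```text
time_s: 19.82
tool_pos: [0.5123, 0.2143, 0.2206]
tool_rot: [-0.001, 0.925, -0.38, 0.001]
force: [1.7, -0.7, 0.5]
finger_gap: -0.0004
grip_force: 0.9
```

In contact at 1.8 N. Press on to the end stop.

{"api": "send_rows", "payload": {
  "plan": [0, -0.0015, 0.0015, 0, 0, 0, 0, 0, -0.0015, 0.0015, 0, 0, 0, 0, 0, 0, 0, 0, 0, 0, 0]
}}

```text
time_s: 20.2
tool_pos: [0.5111, 0.2156, 0.2208]
tool_rot: [0.001, 0.925, -0.381, 0.005]
force: [8.2, -8.9, -1.2]
finger_gap: 0.0001
grip_force: 5.7
```

{"api": "send_rows", "payload": {
  "plan": [0, -0.0015, 0.0015, 0, 0, 0, 0, 0, 0, 0, 0, 0, 0, 0]
}}

```text
time_s: 20.45
tool_pos: [0.5106, 0.2163, 0.2208]
tool_rot: [0.002, 0.925, -0.381, 0.007]
force: [10.8, -11.5, -1.9]
finger_gap: -0.0001
grip_force: 8.0
```

The end stop is reached. Retreat, rise and clear the view.

{"api": "send_rows", "payload": {
  "plan": [0, 0.005, -0.005, 0, 0, 0, 0, 0, 0.008, -0.008, 0, 0, 0, 0, 0, 0, 0, 0.04, 0, 0, 0, 0, 0, 0, 0.05, 0, 0, 0, 0, 0, 0, 0.05, 0, 0, 0, 0, -0.03, -0.06, 0, 0, 0, 0, 0, -0.03, -0.06, 0, 0, 0, 0, 0, -0.03, -0.06, 0, 0, 0, 0, 0, -0.02, -0.06, 0, 0, 0, 0, 0, 0, -0.05, 0, 0, 0, 0, 0, 0, 0, 0, 0, 0, 0]
}}

```text
time_s: 21.82
tool_pos: [0.4159, -0.074, 0.3597]
tool_rot: [-0.0, 0.924, -0.382, -0.0]
force: [-0.1, -0.0, 0.1]
finger_gap: 0.0002
grip_force: 0.0
```

```bash
python3 - <<'E'
from h import *
a=shot('scene');b=shot('top')
i1=cv2.resize(a['image'][120:260,90:280],(400,300));i2=cv2.resize(b['image'][90:202,170:320],(400,300),interpolation=cv2.INTER_CUBIC)
cv2.imwrite('pics/l7.png',cv2.cvtColor(np.hstack([i1,i2]),cv2.COLOR_RGB2BGR))
print(get_state()['tool_pos'],get_state()['force'])
for t in('barrel','tester','small_barrel','cell_block'): print(t,[(np.round(d['at'],3).tolist(),round(d['score'],2)) for d in finder.search_frame(t,a)[:3]])
E
```

```text
[ 0.41597218 -0.07162606  0.35946681] [ 0.38895659 -0.24883315 -0.30600009]
barrel [([0.377, 0.49, 0.026], 0.9), ([0.449, 0.073, 0.028], 0.64)]
tester [([0.363, 0.349, 0.068], 0.9)]
small_barrel [([0.402, 0.276, 0.032], 0.85)]
cell_block [([0.347, 0.205, 0.058], 0.6)]
```

View pics/l7.png

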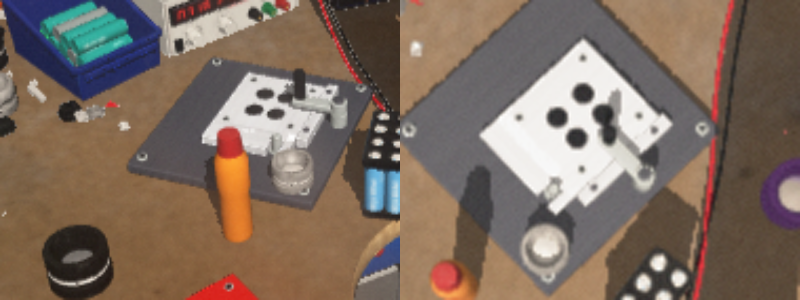

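The plate edge (480,133)-(583,38) is parallel to the rail (580,200)-(670,117): both slopes are about -0.92. The clamp arm lies over the plate, the barrel is upright on the bench, and the other things are in place. Handing in.

```bash
python3 -c "
from bench import order;print(order.job_done())"
```

```text
the job is handed in; nothing more can be done
None
```

The job is handed in; the hand-in call gave no verdict. In the last pictures the black barrel stands upright on the bench, the plate lies along the rail with its slot on the peg, the clamp arm is over the plate at its end stop, and the small barrel, tester and cell pack are where they stood.

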